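Set the length stop and load the batten for sawing

ROBOT

A 6-joint arm with a two-finger parallel gripper is mounted at the origin on the work surface. World frame = base frame: x ahead of the robot, y to its left, z up, the work surface at z = 0. Lengths are in m, angles in degrees, forces in N, time in s.
With the tool pointing down it reaches from about 0.25 to 0.725 m from the base axis. Payload 9.7 kg.
Tool frame: the origin (TCP) lies midway between the tips of the shut fingers; the grasp point (between the pads) lies 19 mm behind it; z points along the fingers, y is the line along which they close (so a half turn about z gives the same grasp; the last joint's range is limited). The gripper opens to 85 mm and grips with 20 to 120 N. Pads are 22 mm wide; open, the fingers measure 114 mm over their backs; the gripper's body (76 mm by 85 mm) begins 54 mm behind the grasp point. The pads swing forward as they close: fully open they stand 13 mm farther back than shut.
Start: joints at [71.391, 4.979, 10.078, 95.1, 0, 90], TCP at [0.176, 0.521, 0.231] pointing down, gripper open.
Joint ranges: [-179.16, 179.16], [-48.56, 103.87], [-65.8, 70.77], [-126.05, 130.52], [-82.76, 87.17], [-180, 180]. Speed limits (degrees/s): [127.2, 127.2, 147.25, 180, 180, 180].

INTERFACE

Orientations are given as [roll, pitch, yaw] about the fixed x, y, z axes, in that order (R = Rz(yaw) Ry(pitch) Rx(roll)).
In Python, from workcell import bot gives the robot as it stands.
- The arm moves only by the shell command python3 -m crank 'ROWS' [FORCE]. ROWS is JSON, a list of rows, each an object with "gripper": the finger opening in mm, from 0 to 85.4; "travel": the shift along the tool's x, y, z in mm, a list of three; "twist": the turn, a rotation vector about the tool's x, y, z in rad, a list of three. In form: [{"gripper": gripper, "travel": [tx, ty, tz], "twist": [rx, ry, rz]}, ...]. A call has 1 to 12 rows; each row shifts and turns the commanded pose from where the row before left it, along the tool's axes as they then stand; what a row does not reach is not made up. A row lasts 1/8 s, in which the tool goes at most 62.5 mm and 10.7 degrees, less where a joint would pass 70% of its speed; a pose out of reach is approached as far as the arm can. A call is refused whole if a number of a shift passes 62.5 or a number of a turn 0.188, either way. A call with a gripper value outside its range is refused whole. The fingers move at their own pace and stop on an object; FORCE is the grip in N (left out, the last holds). Time passes only in rows, so rows that do not move let the fingers close. It gives the time, the measured TCP pose, the force, the opening and the grip force at its end, in the units of the state.
- bot.get_obs(): the state, without advancing time (a new reading comes with each control period).
- bot.camera(name): name is "scene" or "top" or "wrist"; returns the picture (384x512x3 uint8, red, green, blue); there is no depth.
- bot.calibration(name): a dict with "vfov" (degrees; the focal length in pixels is half the picture's height over the tangent of half this angle, whatever the lens; pixels are square), "cx", "cy" (the principal point, pixels), "k1" (the pictures are not rectified: a ray, as slopes to the right and down, at radius r is drawn at 1 + k1 r^2 times it, then the intrinsics apply), "camera_from_world" (4x4, takes a point from world to camera coordinates). Camera axes: x right, y down, z forward; pixel columns grow to the right and rows downward; lengths in m; the calibration is good to about 2 mm. A picture is of the moment at which its call begins: read the wrist's pose just before it. calibration takes no time and is no camera call; for the wrist camera it gives the pose at the moment of the call.
- bot.job_done(): hands the job in; it is judged then, once.
The state is a dict: "time": time; "q": joint angles; "qd": joint speeds; "joint_efforts": joint torques, N m; "ee_pos": TCP position; "tcp_rot": TCP orientation; "wrist_force": force on the tool from outside, world axes, zero at the start; "torque": the same for the moment, N m; "opening": finger opening in m; "grasp_force": force on a finger pad.
Only numpy, scipy, OpenCV 4.12 (cv2) and the standard library are available. Lean on these libraries where they do the work, as an engineer would, in place of code of your own. Each camera call takes 0.05 s, during which the arm holds its last target. There are 200 camera calls.

TASK

Get the cut-off jig ready to saw a 100 mm piece: hold up the release bar of the length stop, slide the stop to the third notch from the saw guide (100 mm from the saw cut), and let go so that it catches in that notch. Then take the batten from the stock rack and feed it endwise through the saw guide until its end butts against the stop, and leave it lying there. Leave the mug, glue bottle and dark offcut where they are.

Things in the scene. Friction and masses are not known exactly. Their poses are not given: they have to be found in the camera images.
- saw_jig: Fixed cut-off jig: plywood base 18 mm thick, with beech saw guide, notched aluminium rail and steel rule on it. Origin at bench level below the saw cut, midway across the guide's opening. y = feed direction, roughly world +y: the batten enters the guide at its -y end and comes out towards the stop. Base from x -36 to +76, y -235 to +318 mm. z up.
- guide_mouth (a point): Middle of the saw guide's mouth at its floor, 18 mm over the bench, on the feed axis, jig y -65; axes as saw_jig. The guide is a covered tunnel 30 wide, 38 mm high, from y -65 (cheeks chamfered) to +14; outside 62 wide, top 68 mm over the bench. A narrow saw cut crosses it at y 0.
- third_notch (a point): Where the lever's tooth lies when the stop is in the third notch: jig x 41, y 158, 35 mm over the bench. The rail, 26 wide, at jig x 28 to 54, top at 39.5 mm, has eight notches across its top, 15 mm apart, counted from the guide: the first sets the stop 70 mm from the saw cut, the second 85, the third 100, the last 175.
- length_stop (a joint): Slide of the length stop along the rail, m; the stop face is 70 mm + this from the saw cut (third notch, 100 mm: 0.03). Grows away from the guide, to 0.105 in the last notch. Moves easily (about 1 N) while the release bar is up, locked by the tooth while it is down, 1 mm of play. Starts in the fifth notch or beyond, rarely left on a ridge between two.
- stop_face (a point): Middle of the stop face on the grey length stop, on the feed axis, 34 mm over the bench; axes as saw_jig. The face is a plate at jig x -15 to +24, z 20 to 54 mm, facing the guide (jig -y). The saddle behind it runs 72 mm along the rail; the lever's roller tooth sits 58 mm behind the face. The steel rule beside it (jig x -33 to -19) has lines every 10 mm from the saw cut, longer every 50.
- release_lever (a joint): Angle of the spring latch lever, rad: 0 = tooth fully down in a notch, 0.42 = fully up. Tooth clear from 0.18 up; on a ridge between notches it reads about 0.16. Pivot parallel to jig x, 8 mm behind the stop face (jig +y), 45 mm over the bench. The spring pulls it down, 5 N at the bar when down, 7 N when up; let go off-centre, the tooth rolls into the nearer notch.
- bar_grip (a point): Grip point of the release bar: steel bar 12 mm in diameter along jig x at the lever's free end, sticking out from the lever towards jig -x (x +35 to -38), this point at x -12. Down, it is 47 mm over the bench, 100 mm behind the stop face, 92 mm behind and 2 mm above the lever's pivot. Free on both y sides. It turns with the lever.
- stock_rack: Fixed wooden rack, three covered pigeonholes 34 wide, 44 high, 103 mm deep, open to its +y; floor 12 mm, roof underside 56, top 65 mm over the bench. Origin at bench level, at the mouth, under the batten's hole (the one on its +x side). The floor board sticks out to y +60. The other holes, towards -x, hold fixed stock.
- batten: Loose wooden batten 24 wide (x), 250 long (y), 32 mm high (z), 0.13 kg. Origin at the centre of its underside. Starts on edge in the rack's hole (underside 12 mm over the bench), some 95 mm of its -y end covered, the rest sticking out. Fits the guide only on edge, as it lies. Butted at 100 mm, 85 mm of it still stick out of the guide's mouth.
- batten_end_a (a point): Centre of the batten's +y end face (16 mm above its underside).
- batten_end_b (a point): Centre of the batten's -y end face (16 mm above its underside).
- mug: Blue mug, 80 across, 95 mm tall; leave alone. Origin at centre of underside.
- glue_bottle: White bottle, 60 across, 150 mm tall; leave alone. Origin at centre of underside.
- offcut: Dark wood offcut 32 x 90 x 28 mm; leave alone. Origin at centre of underside.

How it is judged:
By the outcome, as a careful person would: the job done as asked, in the order asked, and still so for the second after the job is handed in, with the robot touching nothing.
It also fails if it takes over 61 s, if anything falls off the work surface, if the arm or the gripper's body presses on something with over 40 N, if the wrist force passes 120 N, or if a joint passes its speed limit or range.

## Working session

There is one attempt and no reset: what is moved stays moved. The work goes in short steps, Python scripts to look and compute and a shell command to move; the robot and the scene stay as the last step left them, time stands still between calls to the robot, and variables do not carry over. Pictures are saved under pics/ and viewed, at most 13 in all, crops included, and the job is handed in when it is done.

```bash
ls; mkdir -p pics; python3 - <<'E'
from workcell import bot
import cv2,numpy as np
o=bot.get_obs(); print({k:np.round(v,3) for k,v in o.items()})
ims=[bot.camera(n) for n in("scene","top","wrist")]
for n,i in zip(("scene","top","wrist"),ims):
    cv2.imwrite(f'pics/{n}0.png',cv2.cvtColor(i,cv2.COLOR_RGB2BGR)); c=bot.calibration(n); print(n,c)
cv2.imwrite('pics/top0b.png',cv2.resize(cv2.imread('pics/top0.png'),(800,600),interpolation=cv2.INTER_CUBIC))
E
```

```text
pics
{'time': np.float64(0.0), 'q': array([71.39 ,  5.01 , 10.033, 95.099, -0.   , 90.001]), 'qd': array([ 0.002, -0.039,  0.103,  0.073,  0.091, -0.078]), 'joint_efforts': array([ 0.0000e+00, -5.2039e+01,  4.6481e+01,  1.6000e-02,  0.0000e+00,
        0.0000e+00]), 'ee_pos': array([0.175, 0.521, 0.231]), 'tcp_rot': array([-179.923,    0.   ,  161.389]), 'wrist_force': array([ 0.409,  0.566, -0.565]), 'torque': array([ 0.024, -0.002, -0.057]), 'grasp_force': np.float64(0.0), 'opening': np.float64(0.085)}
scene {'vfov': 50.322560864530665, 'cx': 252.2769136842996, 'cy': 199.31262215336073, 'k1': 0.030690299357817717, 'camera_from_world': array([[ 0.54916073,  0.83569308,  0.00628933, -0.29083865],
       [ 0.50555388, -0.32620435, -0.79875277, -0.21220359],
       [-0.66546056,  0.44182326, -0.60162651,  1.57231816],
       [ 0.        ,  0.        ,  0.        ,  1.        ]])}
top {'vfov': 54.4268870592145, 'cx': 255.00670031486652, 'cy': 198.08684721363713, 'k1': -0.02008319900992041, 'camera_from_world': array([[-0.11896587, -0.99288411, -0.00531648,  0.08621648],
       [-0.96971102,  0.11733639, -0.21422584,  0.51372396],
       [ 0.21332525, -0.02033012, -0.97676969,  0.92421766],
       [ 0.        ,  0.        ,  0.        ,  1.        ]])}
wrist {'vfov': 59.553603617004185, 'cx': 259.17983308026413, 'cy': 195.28345927025052, 'k1': -0.04587113871744661, 'camera_from_world': array([[ 3.18964466e-01,  9.47766150e-01, -9.97689754e-04,
        -5.49859322e-01],
       [ 9.00883938e-01, -3.02859246e-01,  3.10941165e-01,
        -3.99692382e-02],
       [ 2.94397351e-01, -1.00077985e-01, -9.50428638e-01,
         3.80446312e-01],
       [ 0.00000000e+00,  0.00000000e+00,  0.00000000e+00,
         1.00000000e+00]])}
```

View pics/top0b.png

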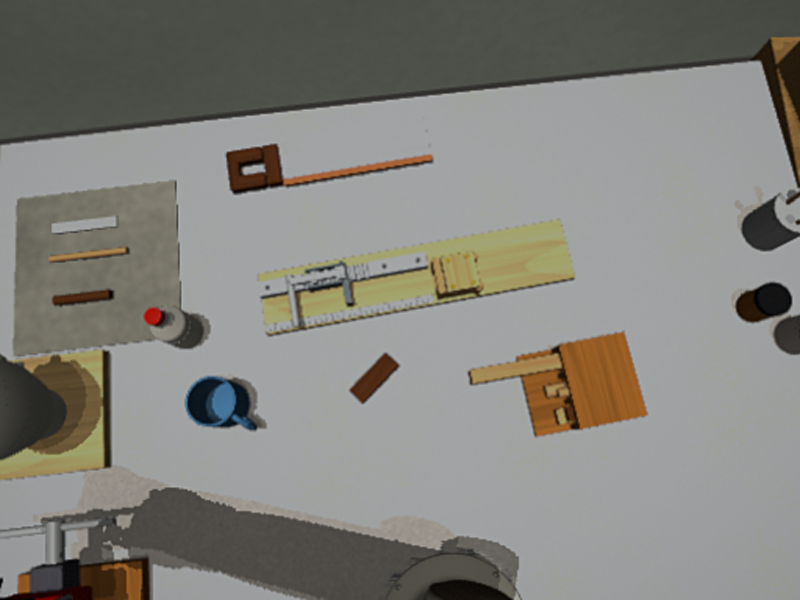

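View pics/scene0.png

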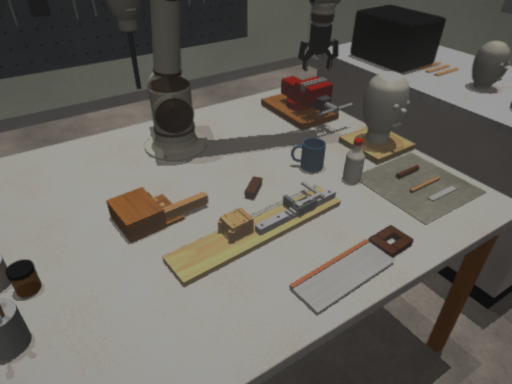

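```bash
cat > h.py <<'E'
from workcell import bot
import cv2,numpy as np
from scipy.spatial.transform import Rotation as R
def rays(cal,px,shape=(384,512)):
    f=shape[0]/2/np.tan(np.radians(cal['vfov']/2)); K=np.array([[f,0,cal['cx']],[0,f,cal['cy']],[0,0,1]])
    u=cv2.undistortPoints(np.asarray(px,float).reshape(-1,1,2),K,np.array([cal['k1'],0,0,0.]))[:,0]
    M=np.array(cal['camera_from_world']); d=np.c_[u,np.ones(len(u))]@M[:3,:3]
    return -M[:3,:3].T@M[:3,3],d
def plane(cal,px,z):
    c,d=rays(cal,px); return c+d*((z-c[2])/d[:,2:])
def proj(cal,P):
    M=np.array(cal['camera_from_world']); f=192/np.tan(np.radians(cal['vfov']/2))
    K=np.array([[f,0,cal['cx']],[0,f,cal['cy']],[0,0,1]])
    return cv2.projectPoints(np.asarray(P,float).reshape(-1,1,3),cv2.Rodrigues(M[:3,:3])[0],M[:3,3],K,np.array([cal['k1'],0,0,0.]))[0][:,0]
def tool(): 
    o=bot.get_obs(); return np.array(o['ee_pos']),R.from_euler('xyz',o['tcp_rot'],degrees=True)
def togo(pos,rot=None):
    "shift (mm, present tool axes) and turn (rad) to a world pose; shift to be made before turn"
    p,r=tool(); print('travel',np.round(r.inv().apply(np.array(pos)-p)*1000,1), 'twist',None if rot is None else np.round((r.inv()*rot).as_rotvec(),3))
E
python3 - <<'E'
from h import *
im=cv2.imread('pics/top0.png'); cal=bot.calibration('top')
hsv=cv2.cvtColor(im,cv2.COLOR_BGR2HSV)
P=np.array([[558,220],[575,279],[266,334],[257,275]])*.64
for u in [(500,240),(558,345),(600,380),(375,378),(520,372),(545,400)]: print(u,hsv[int(u[1]*.64),int(u[0]*.64)])
print('jig corners',plane(cal,P,.018).round(4))
p=lambda u,z:plane(cal,np.array(u)*.64,z).round(4)
print('bar ends/tops',p([[299,326],[293,278]],.053)); print('face',p([[349,305],[345,265]],.054))
print('batten top end',p([[469,372],[471,384]],.044),'near rack',p([[556,354],[560,371]],.044))
print('rack roof',p([[558,346],[625,332],[647,413],[578,429]],.065))
print('wrist cam in tool', (tool()[1].inv().apply(rays(bot.calibration('wrist'),[[256,192]])[0]-tool()[0])), tool()[1].as_matrix().round(2))
E
```

```text
(500, 240) [ 31  76 164]
(558, 345) [ 15  16 130]
(600, 380) [ 15 191 144]
(375, 378) [ 11 187  75]
(520, 372) [ 19 127 166]
(545, 400) [ 14 190 149]
jig corners [[ 0.6585 -0.2827  0.018 ]
 [ 0.546  -0.2929  0.018 ]
 [ 0.513   0.2567  0.018 ]
 [ 0.621   0.2651  0.018 ]]
bar ends/tops [[0.5129 0.1931 0.053 ]
 [0.5973 0.1964 0.053 ]]
face [[0.5385 0.106  0.054 ]
 [0.6093 0.1058 0.054 ]]
batten top end [[ 0.4033 -0.0798  0.044 ]
 [ 0.3832 -0.0802  0.044 ]] near rack [[ 0.4156 -0.2287  0.044 ]
 [ 0.3867 -0.2303  0.044 ]]
rack roof [[ 0.426  -0.2284  0.065 ]
 [ 0.4357 -0.3426  0.065 ]
 [ 0.3016 -0.3514  0.065 ]
 [ 0.2903 -0.2366  0.065 ]]
wrist cam in tool [ 0.08039607  0.00023926 -0.14270849] [[-0.95  0.32 -0.  ]
 [ 0.32  0.95 -0.  ]
 [ 0.   -0.   -1.  ]]
```

```bash
cat >> h.py <<'E'
J0=np.array([.567,-.052,0]); JY=3.7
def jig(p): return J0+R.from_euler('z',JY,degrees=True).apply(np.array(p)/1000)
def down(yaw): # tool down, tool y at yaw+90 deg, tool x at yaw+180
    a=np.radians(yaw); y=np.array([-np.sin(a),np.cos(a),0]); z=np.array([0,0,-1.]); return R.from_matrix(np.c_[np.cross(y,z),y,z])
E
python3 -c "
from h import *
print(jig([-12,247,160])); togo(jig([-12,247,160]),down(JY))"
```

```text
[0.53908553 0.19371077 0.16      ]
travel [-449.1 -194.1   71. ] twist [-0.001 -0.    -0.389]
```

```bash
python3 -m crank '[{"gripper":40,"travel":[-45,-19.5,0],"twist":[0,0,0]},{"gripper":40,"travel":[-45,-19.5,0],"twist":[0,0,0]},{"gripper":40,"travel":[-45,-19.5,0],"twist":[0,0,0]},{"gripper":40,"travel":[-45,-19.5,0],"twist":[0,0,0]},{"gripper":40,"travel":[-45,-19.5,0],"twist":[0,0,0]},{"gripper":40,"travel":[-45,-19.5,0],"twist":[0,0,0]},{"gripper":40,"travel":[-45,-19.5,7],"twist":[0,0,0]},{"gripper":40,"travel":[-45,-19.5,14],"twist":[0,0,0]},{"gripper":40,"travel":[-45,-19,25],"twist":[0,0,0]},{"gripper":40,"travel":[-44,-19,25],"twist":[0,0,-0.13]},{"gripper":40,"travel":[0,0,0],"twist":[0,0,-0.13]},{"gripper":40,"travel":[0,0,0],"twist":[0,0,-0.13]}]' 40
python3 -m crank '[{"gripper":40,"travel":[0,0,0],"twist":[0,0,0]},{"gripper":40,"travel":[0,0,0],"twist":[0,0,0]}]'
python3 - <<'E'
from h import *
import pickle
print(tool()[0],bot.get_obs()['tcp_rot']); cal=bot.calibration('wrist'); im=cv2.cvtColor(bot.camera('wrist'),cv2.COLOR_RGB2BGR)
cv2.imwrite('pics/w1.png',im); pickle.dump(cal,open('w1.pkl','wb'))
cv2.imwrite('pics/w1b.png',cv2.resize(im,(800,600),interpolation=cv2.INTER_CUBIC))
E
```

```text
time: 1.65
ee_pos: [0.5392, 0.1932, 0.1593]
tcp_rot: [-180.0, -0.1, -176.1]
wrist_force: [-0.5, 0.5, 0.5]
opening: 0.0401
grasp_force: 0.0
time: 1.9
ee_pos: [0.539, 0.1942, 0.1602]
tcp_rot: [-180.0, -0.0, -176.4]
wrist_force: [0.5, -0.4, -0.8]
opening: 0.0401
grasp_force: 0.0
[0.53903473 0.19420056 0.16021438] [-1.79996659e+02 -6.31973211e-03 -1.76410434e+02]
```

View pics/w1b.png

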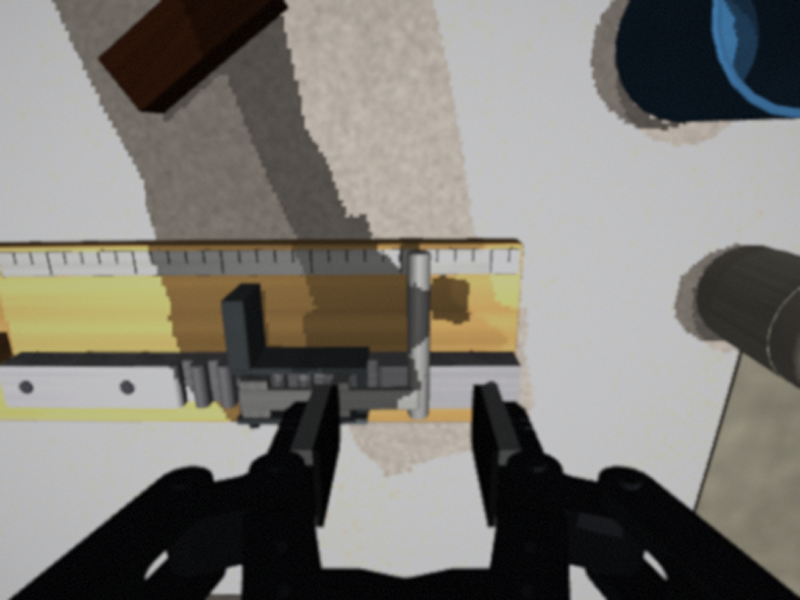

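```bash
python3 - <<'E'
from h import *
import pickle
cal=pickle.load(open('w1.pkl','rb')); s=.64
p=lambda u,z:plane(cal,np.array(u)*s,z).round(4)
C=p([[521,246],[20,246],[518,421],[20,421]],.018); print('base',C)
print('bar axis', p([[418,255],[418,412]],.050)); print('face top edge',p([[224,296],[230,372]],.054),p([[240,285],[262,285]],.054))
r=Rj=R.from_euler('z',JY,degrees=True)
for n,P in (('base',C),('bar',p([[418,255],[418,412],[408,300],[428,300]],.050)),('facetop',p([[224,296],[238,285]],.054)),('rule 50mm?',p([[312,272],[132,272]],.019))):
    print(n,(r.inv().apply(P-J0)*1000).round(1))
im=cv2.imread('pics/w1.png'); print(im[160:176:1,300].sum(1)//3, im[150:165,150].tolist())
# rule profile
print(im[170,0:335].sum(1)//3)
E
```

```text
base [[ 0.5136  0.2574  0.018 ]
 [ 0.5304 -0.0242  0.018 ]
 [ 0.6229  0.2701  0.018 ]
 [ 0.6446 -0.044   0.018 ]]
bar axis [[0.5152 0.1996 0.05  ]
 [0.6022 0.2057 0.05  ]]
face top edge [[0.5411 0.1042 0.054 ]
 [0.5828 0.1055 0.054 ]] [[0.5348 0.1125 0.054 ]
 [0.5342 0.1234 0.054 ]]
base [[-33.3 312.2  18. ]
 [-34.7  30.1  18. ]
 [ 76.6 317.8  18. ]
 [ 78.    3.   18. ]]
bar [[-35.5 254.4  50. ]
 [ 51.8 254.9  50. ]
 [-12.2 249.5  50. ]
 [-12.3 259.6  50. ]]
facetop [[-15.8 157.5  54. ]
 [-21.5 165.2  54. ]]
rule 50mm? [[-19.  196.   19. ]
 [-19.4  93.6  19. ]]
[171 183 188 189 190 188 188 189 188 186 186 185 186 184 181 171] [[105, 113, 118], [105, 112, 119], [92, 99, 106], [63, 73, 82], [31, 46, 58], [26, 43, 56], [32, 57, 74], [47, 82, 106], [57, 98, 124], [65, 97, 120], [84, 98, 110], [104, 107, 108], [112, 111, 111], [113, 113, 113], [113, 115, 115]]
[170 174 174 176 176 177 176 176 176 172 172 176 177 178 177 177 178 177
 177 176 173 174 178 179 178 180 178 180 178 178 161 127 134 168 179 180
 179 179 180 180 179 177 178 179 181 181 180 180 181 181 182 181 177 179
 181 180 182 
[... 427 characters left out ...]
15 116 116 114 116 116 115 116 117 114 116 116 116 116 116 116 116 116
 117 118 117 117 117 118 116 117 117 118 117 116 109 103  93  87  86  83
  72  64  77  86  85  88  85  87  87  87  86  86  86  87  86  87  87  87
  88  86  87  86  86  87  85  88  85  86  87  86  88  89  86  87  86  86
  87  86  87  87  87  87  87  86  87  86  86  87  86  86  87  86  86  89
 100 123 144 146 111  77  78  78  72  78  97 116 134 151 166 177 182 176
 168 161 147 131 126 147 176 188 187 188 188 188 186 188 187 187 187 186
 187 187 187 185 186 186 185 186 185 185 185 185 186 185 185 185 185 183
 183 184 184 184 183 184 177 160 154 180 193 194 194 194 194 193 194 193
 194 194 193 194 193 194 193 189 179 172 177]
```

```bash
python3 - <<'E'
from h import *
import pickle
cal=pickle.load(open('w1.pkl','rb')); s=.64
L=plane(cal,[[31.3,170],[86,170],[142,170],[199,170],[309.6,170]],.019); true=np.array([50,100,150,200,300])
r=R.from_euler('z',JY,degrees=True)
q=r.inv().apply(L-J0)*1000; print(q.round(1)); dy=(q[:,1]-true); print(dy)
J=J0+r.apply([.0016,dy.mean()/1000,0]); print('J0',J)
bar=plane(cal,np.array([[418,260],[418,400]])*s,.051)
b=r.inv().apply(bar-J)*1000; print('bar',b)
f=plane(cal,np.array([[224,300],[226,330]])*s,.054); print('face',r.inv().apply(f-J)*1000)
E
```

```text
[[-23.4  45.6  19. ]
 [-23.1  95.6  19. ]
 [-22.8 145.6  19. ]
 [-22.6 195.6  19. ]
 [-22.5 291.8  19. ]]
[-4.43622192 -4.39376418 -4.4297578  -4.40305594 -8.15727294]
J0 [ 0.56892991 -0.05705     0.        ]
bar [[-34.80628949 259.56447906  51.        ]
 [ 42.28180512 260.02942493  51.        ]]
face [[-15.31180488 162.5044882   54.        ]
 [  0.74157896 161.76590976  54.        ]]
```

```bash
sed -i 's/^J0=.*/J0=np.array([.5687,-.0563,0]); JY=3.7/' h.py; python3 -c "
from h import *
togo(jig([-12,259.5,28]),down(JY))"
```

```text
travel [ -1.4   7.5 132.3] twist [ 0.    -0.    -0.001]
```

```bash
python3 -m crank '[{"gripper":40,"travel":[-1.4,7.5,40],"twist":[0,0,0]},{"gripper":40,"travel":[0,0,40],"twist":[0,0,0]},{"gripper":40,"travel":[0,0,30],"twist":[0,0,0]},{"gripper":40,"travel":[0,0,22],"twist":[0,0,0]},{"gripper":25,"travel":[0,0,0],"twist":[0,0,0]},{"gripper":8,"travel":[0,0,0],"twist":[0,0,0]},{"gripper":8,"travel":[0,0,0],"twist":[0,0,0]},{"gripper":8,"travel":[0,0,0],"twist":[0,0,0]}]' 30
python3 -c "
from h import *
cv2.imwrite('pics/s1.png',cv2.cvtColor(bot.camera('wrist'),cv2.COLOR_RGB2BGR)); togo(jig([-12,260,28]))"
```

```text
time: 2.95
ee_pos: [0.5403, 0.2018, 0.0291]
tcp_rot: [180.0, 0.0, -176.3]
wrist_force: [-1.6, 0.8, 1.8]
opening: 0.0109
grasp_force: 29.7
travel [0.3 0.6 1.1] twist None
```

View pics/s1.png

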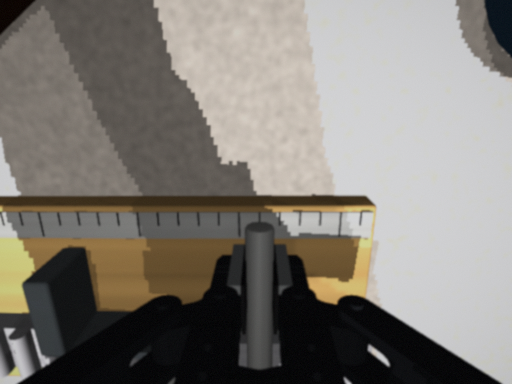

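```bash
python3 -m crank '[{"gripper":8,"travel":[0,-0.3,-7],"twist":[0,0,0]},{"gripper":8,"travel":[0,-1,-7],"twist":[0,0,0]},{"gripper":8,"travel":[0,-1.5,-7],"twist":[0,0,0]},{"gripper":8,"travel":[0,-1.9,-6],"twist":[0,0,0]},{"gripper":8,"travel":[0,0,0],"twist":[0,0,0]}]'
python3 -c "
from h import *
togo(jig([-12,200,55]))"
```

```text
time: 3.62
ee_pos: [0.5404, 0.1968, 0.0557]
tcp_rot: [180.0, 0.0, -176.3]
wrist_force: [2.7, 1.3, -9.4]
opening: 0.0112
grasp_force: 29.2
travel [  0.1 -54.4   0.7] twist None
```

```bash
python3 -m crank '[{"gripper":8,"travel":[0,-10,0],"twist":[0,0,0]},{"gripper":8,"travel":[0,-14,0],"twist":[0,0,0]},{"gripper":8,"travel":[0,-14,0],"twist":[0,0,0]},{"gripper":8,"travel":[0,-12,0],"twist":[0,0,0]},{"gripper":8,"travel":[0,-10,0],"twist":[0,0,0]},{"gripper":8,"travel":[0,0,0],"twist":[0,0,0]},{"gripper":8,"travel":[0,0,0],"twist":[0,0,0]}]'
python3 - <<'E'
from h import *
import pickle
togo(jig([-12,195.3,55])); cal=bot.calibration('wrist');im=cv2.cvtColor(bot.camera('wrist'),cv2.COLOR_RGB2BGR)
cv2.imwrite('pics/w2.png',im); pickle.dump(cal,open('w2.pkl','wb'))
cv2.imwrite('pics/w2b.png',cv2.resize(im,(800,600),interpolation=cv2.INTER_CUBIC))
E
```

```text
time: 4.5
ee_pos: [0.5444, 0.137, 0.0554]
tcp_rot: [180.0, 0.0, -176.3]
wrist_force: [4.6, 0.2, -8.7]
opening: 0.0108
grasp_force: 29.3
travel [0.2 0.9 0.4] twist None
```

View pics/w2b.png

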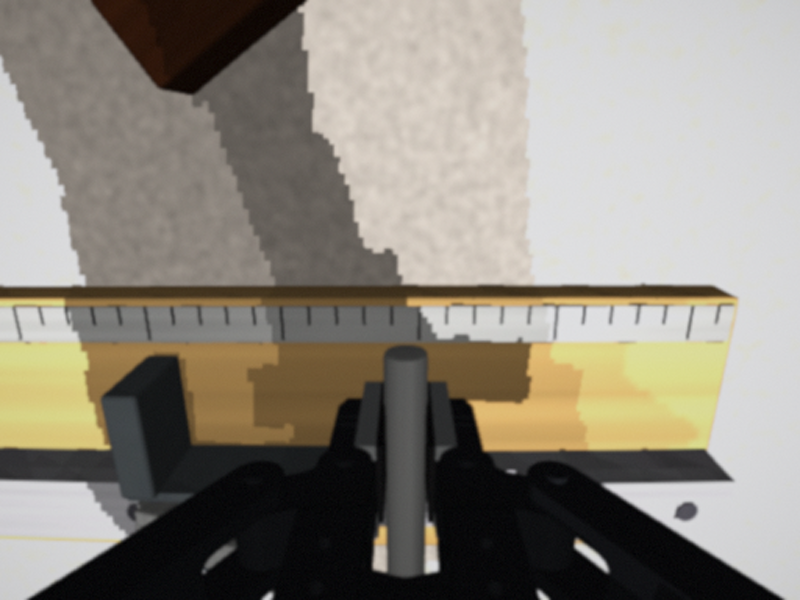

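```bash
python3 - <<'E'
from h import *
import pickle
cal=pickle.load(open('w2.pkl','rb')); s=.64
r=R.from_euler('z',JY,degrees=True)
f=lambda u,z:print((r.inv().apply(plane(cal,np.array(u)*s,z)-J0)*1000).round(1))
f([[689,310],[556,310],[420,310],[283,310],[149,310],[15,310]],.0185); f([[104,400],[149,356],[181,358]],.054)
f([[104,480],[118,490]],.054)
f([[405,348]],.074)
E
```

```text
[[-31.5 299.   18.5]
 [-31.5 249.7  18.5]
 [-31.5 200.3  18.5]
 [-31.4 150.7  18.5]
 [-31.4 101.3  18.5]
 [-31.3  50.   18.5]]
[[-13.6 100.7  54. ]
 [-28.7 117.5  54. ]
 [-28.1 127.3  54. ]]
[[16.3 94.8 54. ]
 [20.2 98.9 54. ]]
[[-39.9 194.9  74. ]]
```

```bash
python3 -m crank '[{"gripper":8,"travel":[0,1.9,6],"twist":[0,0,0]},{"gripper":8,"travel":[0,1.5,7],"twist":[0,0,0]},{"gripper":8,"travel":[0,1,7],"twist":[0,0,0]},{"gripper":8,"travel":[0,0.3,6],"twist":[0,0,0]},{"gripper":8,"travel":[0,0,0],"twist":[0,0,0]},{"gripper":40,"travel":[0,0,0],"twist":[0,0,0]},{"gripper":40,"travel":[0,0,0],"twist":[0,0,0]},{"gripper":40,"travel":[0,0,0],"twist":[0,0,0]},{"gripper":40,"travel":[0,0,-40],"twist":[0,0,0]},{"gripper":40,"travel":[0,0,-50],"twist":[0,0,0]},{"gripper":40,"travel":[0,0,-50],"twist":[0,0,0]},{"gripper":40,"travel":[0,0,0],"twist":[0,0,0]}]'
python3 - <<'E'
from h import *
import pickle
togo(jig([-12,200,28])); cal=bot.calibration('wrist');im=cv2.cvtColor(bot.camera('wrist'),cv2.COLOR_RGB2BGR)
cv2.imwrite('pics/w3.png',im); pickle.dump(cal,open('w3.pkl','wb'))
cv2.imwrite('pics/w3b.png',cv2.resize(im,(800,600),interpolation=cv2.INTER_CUBIC))
E
```

```text
time: 6.05
ee_pos: [0.5456, 0.1422, 0.1736]
tcp_rot: [179.9, 0.4, -176.3]
wrist_force: [0.1, 0.4, -1.5]
opening: 0.0398
grasp_force: 0.0
travel [  2.6   0.2 145.5] twist None
```

View pics/w3b.png

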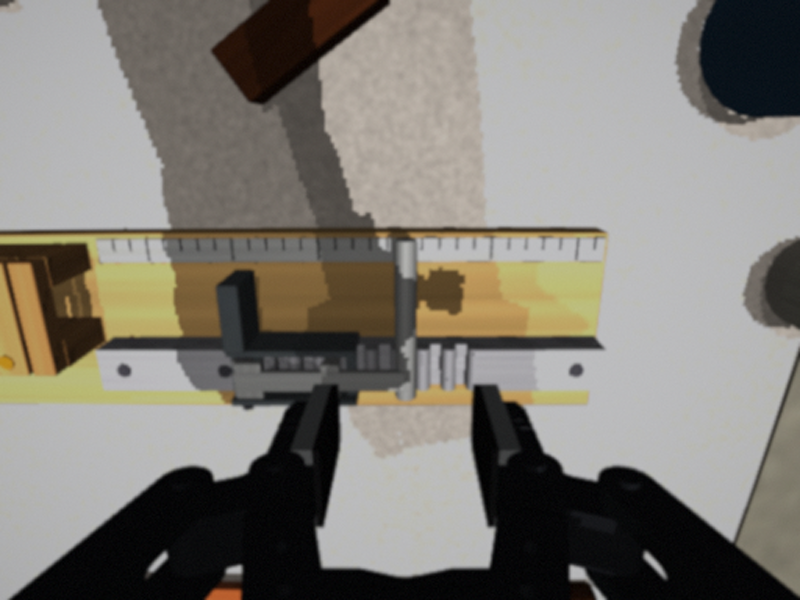

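```bash
python3 - <<'E'
from h import *
import pickle
cal=pickle.load(open('w3.pkl','rb')); s=.64
r=R.from_euler('z',JY,degrees=True)
f=lambda u,z:print((r.inv().apply(plane(cal,np.array(u)*s,z)-J0)*1000).round(1))
f([[148,250],[233,250],[491,250],[577,250]],.0185); print('face');f([[218,290],[220,330]],.054)
print('bar');f([[405,250],[405,380]],.05);print('guide');f([[33,262],[55,374]],.068); print('base edges');f([[300,233],[300,404],[20,233],[20,404]],.018)
E
```

```text
[[-25.9  50.3  18.5]
 [-25.8 100.5  18.5]
 [-25.7 250.1  18.5]
 [-25.9 300.2  18.5]]
face
[[-12.3 102.2  54. ]
 [ 10.2 100.8  54. ]]
bar
[[-32.6 200.2  50. ]
 [ 41.8 200.3  50. ]]
guide
[[-31.1  15.6  68. ]
 [ 30.1  13.7  68. ]]
base edges
[[-35.5 140.   18. ]
 [ 75.  133.   18. ]
 [-36.5 -25.7  18. ]
 [ 76.8 -52.9  18. ]]
```

```bash
python3 -c "
from h import *
print(bot.get_obs()['q'].round(1)); togo([.397,-.17,.2],down(4+90)); togo([.397,-.17,.2],down(4-90))"
```

```text
[14.6  5.7  4.2 88.3  0.  10.9]
travel [ 167.7 -301.7  -29.8] twist [-0.002  0.003 -1.575]
travel [ 167.7 -301.7  -29.8] twist [0.003 0.002 1.566]
```

```bash
python3 -m crank '[{"gripper":60,"travel":[28,-50.3,-5],"twist":[0,0,0]},{"gripper":60,"travel":[28,-50.3,-5],"twist":[0,0,0]},{"gripper":60,"travel":[28,-50.3,-5],"twist":[0,0,0]},{"gripper":60,"travel":[28,-50.3,-5],"twist":[0,0,0]},{"gripper":60,"travel":[28,-50.3,-5],"twist":[0,0,0]},{"gripper":60,"travel":[28,-50.3,-5],"twist":[0,0,0]},{"gripper":60,"travel":[0,0,0],"twist":[0,0,0.174]},{"gripper":60,"travel":[0,0,0],"twist":[0,0,0.174]},{"gripper":60,"travel":[0,0,0],"twist":[0,0,0.174]},{"gripper":60,"travel":[0,0,0],"twist":[0,0,0.174]},{"gripper":60,"travel":[0,0,0],"twist":[0,0,0.174]},{"gripper":60,"travel":[0,0,0],"twist":[0,0,0.174]}]'
python3 -m crank '[{"gripper":60,"travel":[0,0,0],"twist":[0,0,0.174]},{"gripper":60,"travel":[0,0,0],"twist":[0,0,0.174]},{"gripper":60,"travel":[0,0,0],"twist":[0,0,0.174]},{"gripper":60,"travel":[0,0,0],"twist":[0,0,0]},{"gripper":60,"travel":[0,0,0],"twist":[0,0,0]}]'
python3 - <<'E'
from h import *
import pickle
print(tool()[0]); cal=bot.calibration('wrist');im=cv2.cvtColor(bot.camera('wrist'),cv2.COLOR_RGB2BGR)
cv2.imwrite('pics/w4.png',im); pickle.dump(cal,open('w4.pkl','wb'))
cv2.imwrite('pics/w4b.png',cv2.resize(im,(800,600),interpolation=cv2.INTER_CUBIC))
E
```

```text
time: 7.6
ee_pos: [0.3954, -0.1701, 0.1975]
tcp_rot: [-179.9, -0.1, 123.6]
wrist_force: [-0.3, -0.3, 0.5]
opening: 0.0602
grasp_force: 0.0
time: 8.22
ee_pos: [0.3957, -0.1702, 0.1985]
tcp_rot: [-179.9, -0.0, 94.2]
wrist_force: [-0.3, -0.7, 0.0]
opening: 0.0599
grasp_force: 0.0
[ 0.39570916 -0.1701969   0.19847689]
```

View pics/w4b.png

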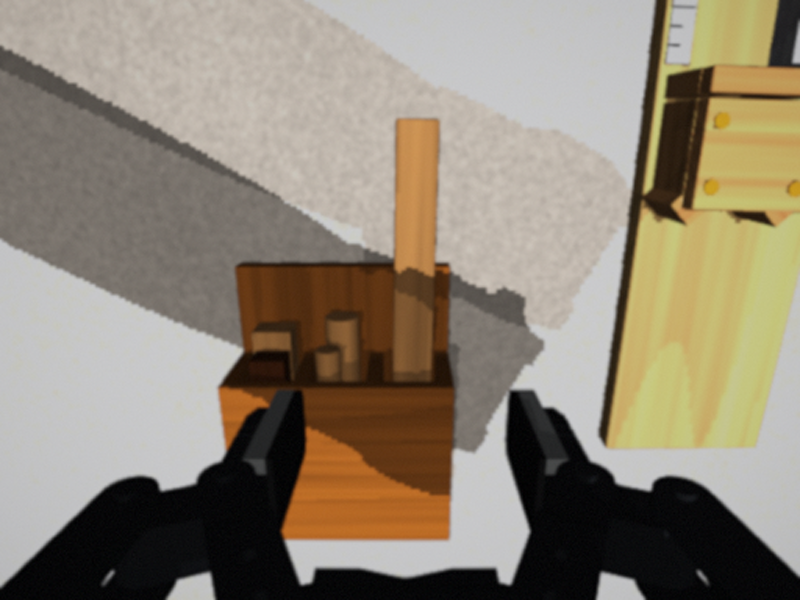

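```bash
python3 - <<'E'
from h import *
import pickle
cal=pickle.load(open('w4.pkl','rb')); s=.64
f=lambda u,z:plane(cal,np.array(u)*s,z)
a=f([[396,122],[439,122]],.044); b=f([[392,375],[434,375]],.044); roof=f([[222,386],[452,386],[450,538]],.065)
print(a.round(4),b.round(4),roof.round(4))
m=a.mean(0)-b.mean(0); print('yaw',np.degrees(np.arctan2(-m[0],m[1])), 'roof yaw',np.degrees(np.arctan2(roof[1,1]-roof[0,1],roof[1,0]-roof[0,0])))
yaw=np.degrees(np.arctan2(-m[0],m[1])); d=m/np.linalg.norm(m); g=a.mean(0)-d*.120; g[2]=.0105; print(g)
togo(g,down(yaw-90))
print('jig mid-way, base edges jig y', )
r=R.from_euler('z',JY,degrees=True); print((r.inv().apply(f([[606,448],[755,446]],.018)-J0)*1000).round(1),(r.inv().apply(f([[688,206],[715,98]],.068)-J0)*1000).round(1))
E
```

```text
[[ 0.3839 -0.0841  0.044 ]
 [ 0.4069 -0.0823  0.044 ]] [[ 0.3917 -0.2334  0.044 ]
 [ 0.4178 -0.2315  0.044 ]] [[ 0.2922 -0.2382  0.065 ]
 [ 0.4269 -0.2278  0.065 ]
 [ 0.4372 -0.3382  0.065 ]]
yaw 3.5752901940682125 roof yaw 4.401535918213493
[ 0.40288139 -0.20296419  0.0105    ]
travel [-33.3   4.8 188.2] twist [-0.001 -0.     0.011]
jig mid-way, base edges jig y
[[ -34.7 -234.6   18. ]
 [  76.2 -233.6   18. ]] [[-32.8 -55.5  68. ]
 [-27.8  -2.   68. ]]
```

```bash
python3 -m crank '[{"gripper":50,"travel":[4.8,5.3,40],"twist":[0,0,0]},{"gripper":46,"travel":[0,0,50],"twist":[0,0,0]},{"gripper":46,"travel":[0,0,45],"twist":[0,0,0]},{"gripper":46,"travel":[0,0,30],"twist":[0,0,0]},{"gripper":46,"travel":[0,0,17],"twist":[0,0,0]},{"gripper":46,"travel":[0,0,0],"twist":[0,0,0]},{"gripper":46,"travel":[0,0,0],"twist":[0,0,0]},{"gripper":20,"travel":[0,0,0],"twist":[0,0,0]},{"gripper":20,"travel":[0,0,0],"twist":[0,0,0]},{"gripper":20,"travel":[0,0,0],"twist":[0,0,0]},{"gripper":20,"travel":[0,0,0],"twist":[0,0,0]}]' 50
python3 -c "
from h import *
togo([.4006,-.165,.0165],down(4.2-90))
cv2.imwrite('pics/w5.png',cv2.cvtColor(bot.camera('wrist'),cv2.COLOR_RGB2BGR)); "
```

```text
time: 9.65
ee_pos: [0.4017, -0.1655, 0.0186]
tcp_rot: [179.9, 0.1, 94.0]
wrist_force: [-2.0, -0.1, 6.5]
opening: 0.0232
grasp_force: 48.9
travel [ 0.6 -1.   2.1] twist [ 0.002  0.001 -0.003]
```

View pics/w5.png

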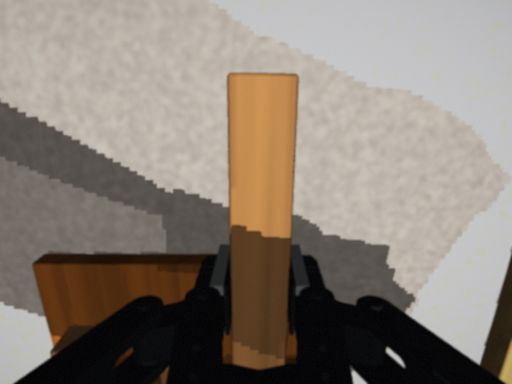

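```bash
python3 -m crank '[{"gripper":20,"travel":[0,0,-5],"twist":[0,0,0]},{"gripper":20,"travel":[10,0,-2],"twist":[0,0,0]},{"gripper":20,"travel":[20,0,0],"twist":[0,0,0]},{"gripper":20,"travel":[20,0,0],"twist":[0,0,0]},{"gripper":20,"travel":[10,0,0],"twist":[0,0,0]},{"gripper":20,"travel":[0,0,0],"twist":[0,0,0]}]'
python3 - <<'E'
from h import *
cal=bot.calibration('top'); print('offcut',plane(cal,np.array([[398,362],[398,366],[385,353]])*.64,.028).round(4))
im=cv2.cvtColor(bot.camera('top'),cv2.COLOR_RGB2BGR); cv2.imwrite('pics/t2.png',im)
print(jig([0,-162,80]),tool()[0]); 
E
```

```text
time: 10.45
ee_pos: [0.3967, -0.1047, 0.0243]
tcp_rot: [180.0, 0.0, 94.1]
wrist_force: [0.4, 0.3, -1.8]
opening: 0.0232
grasp_force: 48.8
offcut [[0.4361 0.0352 0.028 ]
 [0.4293 0.036  0.028 ]
 [0.454  0.0553 0.028 ]]
[ 0.57915423 -0.21796233  0.08      ] [ 0.39681019 -0.10518296  0.02435646]
```

```bash
python3 -m crank '[{"gripper":20,"travel":[20,0,0],"twist":[0,0,0]},{"gripper":20,"travel":[18,0,0],"twist":[0,0,0]},{"gripper":20,"travel":[10,0,0],"twist":[0,0,0]},{"gripper":20,"travel":[0,0,0],"twist":[0,0,0]},{"gripper":20,"travel":[0,0,-15],"twist":[0,0,0]},{"gripper":20,"travel":[0,0,-30],"twist":[0,0,0]},{"gripper":20,"travel":[0,0,-30],"twist":[0,0,0]},{"gripper":20,"travel":[0,0,0],"twist":[0,0,0]}]'
python3 -c "
from h import *
togo(jig([0,-168,90]),down(JY-90))"
```

```text
time: 11.5
ee_pos: [0.3949, -0.0581, 0.1022]
tcp_rot: [179.7, 0.1, 94.0]
wrist_force: [-0.2, -0.2, -2.2]
opening: 0.0229
grasp_force: 49.0
travel [-178.2  172.7   13.2] twist [0.005 0.001 0.005]
```

```bash
python3 -m crank '[{"gripper":20,"travel":[-14,13,0],"twist":[0,0,0]},{"gripper":20,"travel":[-25,24,0],"twist":[0,0,0]},{"gripper":20,"travel":[-27,26,0],"twist":[0,0,0]},{"gripper":20,"travel":[-27,26,0],"twist":[0,0,0]},{"gripper":20,"travel":[-27,26,0],"twist":[0,0,0]},{"gripper":20,"travel":[-26,26,0],"twist":[0,0,0]},{"gripper":20,"travel":[-20,20,0],"twist":[0,0,0]},{"gripper":20,"travel":[-12,12,0],"twist":[0,0,0.005]},{"gripper":20,"travel":[0,0,0],"twist":[0,0,0]},{"gripper":20,"travel":[0,0,0],"twist":[0,0,0]}]'
python3 - <<'E'
from h import *
import pickle
togo(jig([0,-168,29]),down(JY-90)); cal=bot.calibration('wrist');im=cv2.cvtColor(bot.camera('wrist'),cv2.COLOR_RGB2BGR)
cv2.imwrite('pics/w6.png',im); pickle.dump(cal,open('w6.pkl','wb'))
cv2.imwrite('pics/w6b.png',cv2.resize(im,(800,600),interpolation=cv2.INTER_CUBIC))
E
```

```text
time: 12.75
ee_pos: [0.5777, -0.2227, 0.0987]
tcp_rot: [-179.9, -0.0, 93.7]
wrist_force: [0.6, -0.2, -1.5]
opening: 0.0234
grasp_force: 49.2
travel [-1.4  1.9 69.7] twist [-0.001 -0.001  0.   ]
```

View pics/w6b.png

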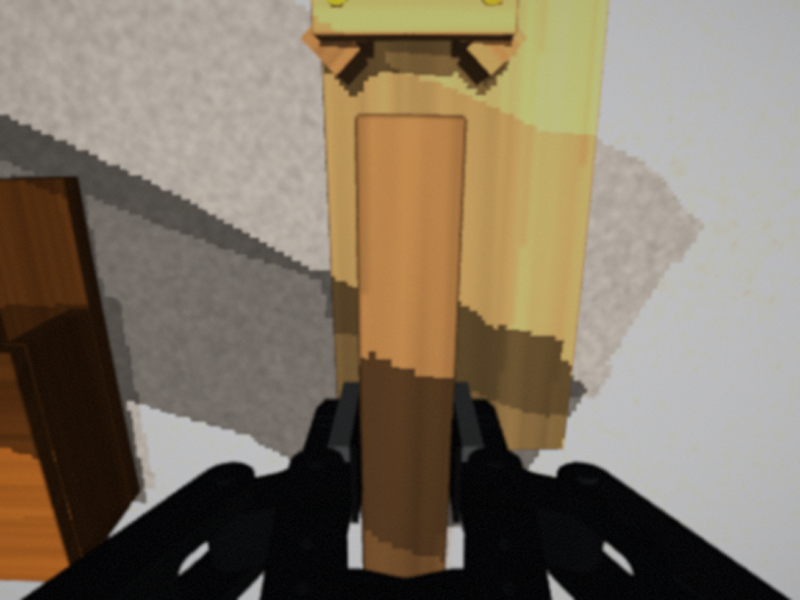

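```bash
python3 - <<'E'
from h import *
import pickle
cal=pickle.load(open('w6.pkl','rb')); s=.64
r=R.from_euler('z',JY,degrees=True)
f=lambda u,z:(r.inv().apply(plane(cal,np.array(u)*s,z)-J0)*1000).round(1)
print(f([[358,117],[466,117]],.124),f([[360,365],[455,365]],.124)); print(f([[314,36],[517,36]],.068),f([[330,330],[571,330]],.018)); print(r.inv().apply(tool()[0]-J0)*1000)
E
```

```text
[[-12.1 -82.8 124. ]
 [ 10.8 -82.8 124. ]] [[ -13.2 -140.2  124. ]
 [  10.1 -140.2  124. ]]
[[-29.7 -57.7  68. ]
 [ 31.5 -57.6  68. ]] [[ -36.5 -171.4   18. ]
 [  73.6 -171.3   18. ]]
[  -1.72372574 -166.49123535   99.01711853]
```

```bash
python3 -m crank '[{"gripper":20,"travel":[-1,1.9,25],"twist":[0,0,0]},{"gripper":20,"travel":[0,0,28],"twist":[0,0,0]},{"gripper":20,"travel":[0,0,14],"twist":[0,0,0]},{"gripper":20,"travel":[0,0,5],"twist":[0,0,0]},{"gripper":20,"travel":[0,0,0],"twist":[0,0,0]},{"gripper":20,"travel":[12,0,0],"twist":[0,0,0]},{"gripper":20,"travel":[12,0,0],"twist":[0,0,0]},{"gripper":20,"travel":[12,0,0],"twist":[0,0,0]},{"gripper":20,"travel":[0,0,0],"twist":[0,0,0]}]'
python3 -c "
from h import *
togo(jig([0,-86,26]),down(JY-90))"
```

```text
time: 13.92
ee_pos: [0.5781, -0.1867, 0.0275]
tcp_rot: [180.0, 0.0, 93.8]
wrist_force: [-0.8, -0.3, -0.8]
opening: 0.0229
grasp_force: 49.2
travel [44.7 -0.9  1.5] twist [0.    0.    0.002]
```

```bash
python3 -m crank '[{"gripper":20,"travel":[12,-0.5,0],"twist":[0,0,0]},{"gripper":20,"travel":[14,0,0],"twist":[0,0,0]},{"gripper":20,"travel":[12,0,0],"twist":[0,0,0]},{"gripper":20,"travel":[7,0,0],"twist":[0,0,0]},{"gripper":20,"travel":[0,0,1.5],"twist":[0,0,0]},{"gripper":20,"travel":[0,0,0],"twist":[0,0,0]}]'
python3 -c "
from h import *
togo(jig([0,-86,26]),down(JY-90))"
```

```text
time: 14.68
ee_pos: [0.5745, -0.1431, 0.0256]
tcp_rot: [-180.0, 0.0, 93.7]
wrist_force: [-0.6, -0.4, -0.9]
opening: 0.023
grasp_force: 49.2
travel [ 1.  -0.2 -0.4] twist [-0.  0.  0.]
```

```bash
python3 -m crank '[{"gripper":46,"travel":[0,0,0],"twist":[0,0,0]},{"gripper":46,"travel":[0,0,0],"twist":[0,0,0]},{"gripper":46,"travel":[0,0,-25],"twist":[0,0,0]},{"gripper":46,"travel":[0,0,-25],"twist":[0,0,0]},{"gripper":46,"travel":[-20,0,0],"twist":[0,0,0]},{"gripper":46,"travel":[-40,0,0],"twist":[0,0,0]},{"gripper":46,"travel":[-45,0,0],"twist":[0,0,0]},{"gripper":46,"travel":[-25,0,0],"twist":[0,0,0]},{"gripper":46,"travel":[-10,0,0],"twist":[0,0,0]},{"gripper":46,"travel":[0,0,0],"twist":[0,0,0]}]'
python3 - <<'E'
from h import *
import pickle
togo(jig([0,-228,25]),down(JY-90)); cal=bot.calibration('wrist');im=cv2.cvtColor(bot.camera('wrist'),cv2.COLOR_RGB2BGR)
cv2.imwrite('pics/w7.png',im); pickle.dump(cal,open('w7.pkl','wb'))
cv2.imwrite('pics/w7b.png',cv2.resize(im,(800,600),interpolation=cv2.INTER_CUBIC))
E
```

```text
time: 15.92
ee_pos: [0.5835, -0.2827, 0.0753]
tcp_rot: [-180.0, -0.0, 93.7]
wrist_force: [0.6, -0.1, -0.2]
opening: 0.0461
grasp_force: 0.0
travel [-1.2 -0.1 50.3] twist [-0.001 -0.001 -0.   ]
```

View pics/w7b.png

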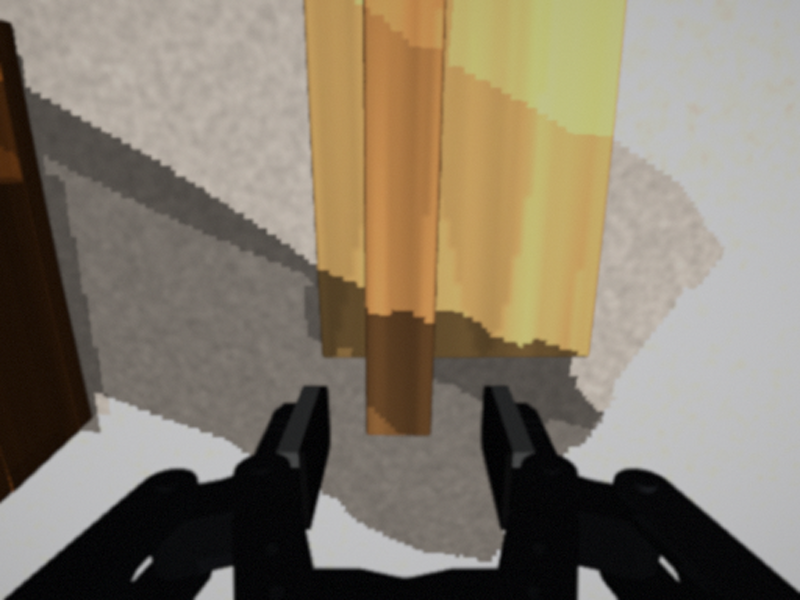

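```bash
python3 - <<'E'
from h import *
import pickle
cal=pickle.load(open('w7.pkl','rb')); s=.64
r=R.from_euler('z',JY,degrees=True)
print((r.inv().apply(plane(cal,np.array([[367,435],[432,435],[364,100],[442,100]])*s,.050)-J0)*1000).round(1), r.inv().apply(tool()[0]-J0)*1000)
E
python3 -m crank '[{"gripper":46,"travel":[-1,0,25],"twist":[0,0,0]},{"gripper":46,"travel":[0,0,20],"twist":[0,0,0]},{"gripper":46,"travel":[0,0,5],"twist":[0,0,0]},{"gripper":20,"travel":[0,0,0],"twist":[0,0,0]},{"gripper":20,"travel":[0,0,0],"twist":[0,0,0]},{"gripper":20,"travel":[0,0,0],"twist":[0,0,0]},{"gripper":20,"travel":[0,0,0],"twist":[0,0,0]}]' 30
```

```text
[[ -14.2 -251.9   50. ]
 [   9.7 -251.8   50. ]
 [ -12.6 -136.6   50. ]
 [  10.9 -136.6   50. ]] [   0.31648307 -226.24496302   75.51623932]
time: 16.85
ee_pos: [0.584, -0.2838, 0.0263]
tcp_rot: [180.0, 0.0, 93.7]
wrist_force: [-0.3, 0.6, 0.8]
opening: 0.0237
grasp_force: 32.2
```

```bash
python3 -m crank '[{"gripper":20,"travel":[8,0,-0.5],"twist":[0,0,0]},{"gripper":20,"travel":[14,0,0],"twist":[0,0,0]},{"gripper":20,"travel":[16,0,0],"twist":[0,0,0]},{"gripper":20,"travel":[16,0,0],"twist":[0,0,0]},{"gripper":20,"travel":[16,0,0],"twist":[0,0,0]},{"gripper":20,"travel":[12,0,0],"twist":[0,0,0]},{"gripper":20,"travel":[8,0,0],"twist":[0,0,0]},{"gripper":20,"travel":[0,0,0],"twist":[0,0,0]},{"gripper":20,"travel":[0,0,0],"twist":[0,0,0]}]'
python3 -c "
from h import *
togo(jig([0,-125.5,25]),down(JY-90))"
```

```text
time: 17.98
ee_pos: [0.578, -0.194, 0.0263]
tcp_rot: [180.0, -0.0, 93.7]
wrist_force: [0.1, 0.7, 0.1]
opening: 0.0235
grasp_force: 32.0
travel [12.5 -0.3  1.3] twist [ 0. -0.  0.]
```

```bash
P='python3 -m crank'; $P '[{"gripper":20,"travel":[4,0,0],"twist":[0,0,0]},{"gripper":20,"travel":[3,0,0],"twist":[0,0,0]},{"gripper":20,"travel":[0,0,0],"twist":[0,0,0]}]' | grep -E "ee_pos|wrist"
$P '[{"gripper":20,"travel":[2,0,0],"twist":[0,0,0]},{"gripper":20,"travel":[0,0,0],"twist":[0,0,0]}]' | grep -E "ee_pos|wrist"
```

```text
ee_pos: [0.5775, -0.1866, 0.0263]
wrist_force: [0.2, -0.0, 0.2]
ee_pos: [0.5773, -0.1847, 0.0263]
wrist_force: [0.4, -0.3, 0.1]
```

```bash
python3 -m crank '[{"gripper":20,"travel":[1.5,0,0],"twist":[0,0,0]},{"gripper":20,"travel":[0,0,0],"twist":[0,0,0]}]' | grep -E "ee_pos|wrist"
```

```text
ee_pos: [0.5773, -0.1833, 0.0263]
wrist_force: [-0.2, 0.6, 0.1]
```

```bash
python3 -m crank '[{"gripper":20,"travel":[1.5,0,0],"twist":[0,0,0]},{"gripper":20,"travel":[0,0,0],"twist":[0,0,0]}]' | grep -E "ee_pos|wrist"
```

```text
ee_pos: [0.5771, -0.1817, 0.0263]
wrist_force: [-0.6, -0.3, -0.5]
```

```bash
python3 -c "
from h import *
print(bot.get_obs()['wrist_force']); togo(jig([0,-125.5,25]),down(JY-90))"
```

```text
[-0.61934543 -0.31269281 -0.54152617]
travel [ 0.2 -0.3  1.3] twist [-0.    -0.     0.001]
```

```bash
python3 -m crank '[{"gripper":20,"travel":[1.5,0,0],"twist":[0,0,0]},{"gripper":20,"travel":[0,0,0],"twist":[0,0,0]}]' | grep -E "ee_pos|wrist"
```

```text
ee_pos: [0.577, -0.1803, 0.0263]
wrist_force: [0.7, -0.7, -0.2]
```

```bash
python3 -m crank '[{"gripper":20,"travel":[1,0,0],"twist":[0,0,0]},{"gripper":20,"travel":[0,0,0],"twist":[0,0,0]}]' | grep -E "ee_pos|wrist"
```

```text
ee_pos: [0.5771, -0.1801, 0.0264]
wrist_force: [0.1, -4.6, -0.8]
```

```bash
python3 -m crank '[{"gripper":20,"travel":[0.6,0,0.5],"twist":[0,0,0]},{"gripper":20,"travel":[0,0,0],"twist":[0,0,0]},{"gripper":20,"travel":[0,0,0],"twist":[0,0,0]}]' | grep -E "ee_pos|wrist"
python3 -m crank '[{"gripper":46,"travel":[0,0,0],"twist":[0,0,0]},{"gripper":46,"travel":[0,0,0],"twist":[0,0,0]},{"gripper":46,"travel":[0,0,0],"twist":[0,0,0]},{"gripper":46,"travel":[0,0,-30],"twist":[0,0,0]},{"gripper":46,"travel":[0,0,-45],"twist":[0,0,0]},{"gripper":46,"travel":[0,0,-50],"twist":[0,0,0]},{"gripper":46,"travel":[45,0,-30],"twist":[0,0,0]},{"gripper":46,"travel":[50,0,0],"twist":[0,0,0]},{"gripper":46,"travel":[50,0,0],"twist":[0,0,0]},{"gripper":46,"travel":[50,0,0],"twist":[0,0,0]},{"gripper":46,"travel":[0,0,0],"twist":[0,0,0]},{"gripper":46,"travel":[0,0,0],"twist":[0,0,0]}]'
python3 - <<'E'
from h import *
import pickle
cal=bot.calibration('wrist');im=cv2.cvtColor(bot.camera('wrist'),cv2.COLOR_RGB2BGR)
cv2.imwrite('pics/w8.png',im); pickle.dump(cal,open('w8.pkl','wb'))
cv2.imwrite('pics/w8b.png',cv2.resize(im,(800,600),interpolation=cv2.INTER_CUBIC))
E
```

```text
ee_pos: [0.5771, -0.1801, 0.0263]
wrist_force: [-0.2, -6.6, 1.2]
time: 21.48
ee_pos: [0.5643, 0.0159, 0.1808]
tcp_rot: [-180.0, 0.0, 93.8]
wrist_force: [0.1, -0.3, -0.1]
opening: 0.0464
grasp_force: 0.0
```

View pics/w8b.png

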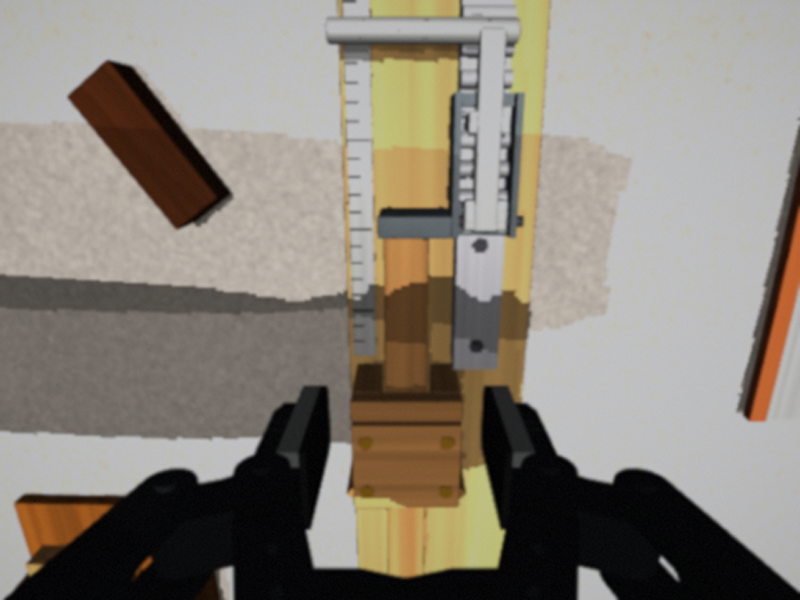

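The batten runs through the guide (columns 385–430) and meets the stop face (row 237). The stop is level with the rule's 100 mm line, the bar is down, and the gripper is clear.

```bash
python3 -c "
from workcell import bot
print(bot.job_done())"
```

```text
the job is handed in; nothing more can be done
None
```

The job is handed in after about 21.5 s on the robot's clock: the stop is in the third notch (100 mm), the batten is through the guide and butted against it, and the mug, bottle and offcut were not touched.

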